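Hold a spring clip open round a test card on the drier

TASK

The test card has dried: first switch the card drier off by flipping its toggle over to the far side, then squeeze the larger of the two spring clips off the clip rail and hold it well open over the middle of the card's top edge, one jaw on each side and the edge about 15 mm in between the jaws, without the clip or the gripper touching the card or the drier's housing. Finish while still holding the clip squeezed open there (do not let it close or let go), and leave the small clip and everything else on the bench where it is.

Things in the scene. Friction and masses are not known exactly. Their poses are not given: they have to be found in the camera images.
- drier: Card drier, fixed to the bench: a low grey housing 74 mm (x) by 226 mm (y), top at 45 mm, with dark vent slots. Origin on the bench under its middle (the housing reaches from y = -116 to +110 mm); its x axis points away from the robot at yaw 0. The card stands upright at y = +50 mm, the toggle is at y = -85 mm.
- card_edge (a point): Middle of the top edge of the upright white test card (rigid, fixed in the drier's slot). The card is 4 mm thick (along x of this point's frame) and 100 mm long (along y); the edge is 120 mm above the bench and 75 mm above the housing; two 9 mm high rails flank its foot. z is up.
- toggle (a joint): Toggle of the drier (rad): 0 = on, the lever leans 0.5 rad toward the drier's -x (the robot's side); 1.0 = off, it leans 0.5 rad toward +x. It tips over centre (0.5) and drops to the end it is nearer; pushing it over takes under 1 N at the tip.
- toggle_pivot (a point): Pivot of the toggle lever, 53 mm above the bench; the hinge axis is the drier's y.
- toggle_tip (a point): Centre of the round black end of the toggle lever (52 mm from the pivot; the end is 12 mm thick, about 100 mm above the bench, the tip traces an arc about the pivot).
- rail: Clip rail, fixed to the bench: a wooden foot 56 mm (x) by 190 mm (y), 30 mm high, with an aluminium fin 4 mm thick (x) and 176 mm long (y) along its middle, its top at 58 mm. Origin on the bench under the middle. The two spring clips stand on it, at y = +45 and -45 mm (either way round, 8 mm more or less), jaws down, shut on the fin, handles up.
- clip_pivot (a point): Pivot of the LARGER spring clip (steel, black sleeves on its handles, 80 g), parked 75 mm above the bench. It is 28 mm wide along y (the hinge axis); the handles are squeezed together along x. They rise in a V to 57 mm above the pivot, 50 mm over their outsides at the top; the sleeves start 21 mm above the pivot. The frame is that of the +x half, which turns as the clip opens.
- clip_jaw (a joint): Opening of the larger clip (rad): 0 = shut on the 4 mm fin, -0.08 = shut on nothing, 0.5 = fully open: the handles' outsides are then parallel, 21 mm apart, at a stop. The spring shuts it; holding it fully open takes about 11 N on each sleeve (grip with 20 to 40 N). Both halves turn alike, so the clip's middle stays midway between the fingers.
- clip_tip_a (a point): Inner edge of the tip of the larger clip's jaw on its +x side (45 mm below the pivot; parked: 30 mm above the bench). Axes as clip_pivot. Fully open, the two jaw tips gape about 26 mm and are still 44 to 45 mm below the pivot.
- clip_tip_b (a point): Inner edge of the tip of the other jaw (-x side). It moves with that half.
- small_clip_pivot (a point): Pivot of the SMALLER spring clip (same shape, about two thirds the size, 18 mm wide, parked 61 mm above the bench, its handles' top 99 mm). Leave it on the rail.
- tin_lid: Round tin lid, 93 mm across and 7 mm high, lying on the bench; origin under its centre. Leave it.
- toner: Small dropper bottle with a black cap, 42 mm across, 118 mm high; origin under its centre. Leave it standing.
- marker: Black felt marker, 140 mm long along its y, 16 mm thick, lying near the front edge of the bench. Leave it.
Things that resemble listed ones, but are neither listed nor needed, are in the scene too. What is shaped like the part that bears clip_pivot but red is not meant.

How it is judged:
By the outcome, as a careful person would: the job done as asked, in the order asked, and still so for the second after the job is handed in, while the arm keeps its last pose, push and grip.
It also fails if it takes over 54 s, if anything falls off the work surface, if the arm or the gripper's body presses on something with over 40 N, if the wrist force passes 120 N, or if a joint passes its speed limit or range.

ROBOT

A 6-joint arm with a two-finger parallel gripper is mounted at the origin on a cart in front of the work surface, level with it; the furniture and walls round the work are solid. World frame = base frame: x ahead of the robot, y to its left, z up, the work surface at z = 0. Lengths are in m, angles in degrees, forces in N, time in s.
With the tool pointing down it reaches from about 0.3 to 0.75 m from the base axis. Payload 8.5 kg.
Tool frame: the origin (TCP) lies on the centre line of the jaws, within the pads' length; the fingertips stand 19 mm ahead of it and the grasp point (between the pads) is the TCP; z points along the fingers, x is the direction in which the jaws open and shut, and the axes are right-handed (so a half turn about z gives the same grasp; the last joint's range is limited). The gripper opens to 85 mm and grips with 20 to 120 N. Pads are 22 mm wide; open, the fingers measure 114 mm over their backs; the gripper's body (76 mm by 85 mm) begins 54 mm behind the grasp point. The pads swing forward as they close: fully open they stand 13 mm farther back than shut.
Start: joints at [-76.908, 21.807, 74.336, -0, 83.858, -12.336], TCP at [0.236, -0.497, 0.25] pointing down, gripper open.
Joint ranges: [-178.18, 178.18], [-50.72, 133.34], [12.68, 142.11], [-81.47, 261.47], [9.98, 163.14], [-165.26, 165.26]. Speed limits (degrees/s): [136.94, 136.94, 180, 180, 180, 180].

INTERFACE

Orientations are given as a 3x3 rotation matrix whose columns are the frame's x, y, z axes.
In Python, from rig import env, cams, order gives the robot as it stands.
- The arm moves only by the tool step_arm, never from a script. Its argument "steps" is a list of rows, each an object with "xyz": the shift along the tool's x, y, z normalised to -1 to 1, where 1 is 0.04 m, a list of three; "turn": the turn, a rotation vector about the tool's x, y, z normalised to -1 to 1, where 1 is 0.08 rad, a list of three; "gripper": the gripper command: -1 is shut, 1 is fully open, values between are in proportion. A call has 1 to 20 rows; each row shifts and turns the commanded pose from where the row before left it, along the tool's axes as they then stand; what a row does not reach is not made up. A row lasts 1/12 s, in which the tool goes at most 41.7 mm and 7.16 degrees, less where a joint would pass 70% of its speed; a pose out of reach is approached as far as the arm can. A call with a number of a shift or a turn outside -1 to 1 is refused whole. A call with a gripper value outside its range is refused whole. The fingers move at their own pace and stop on an object; "squeeze" is the grip in N (left out, the last holds). Time passes only in rows, so rows that do not move let the fingers close. It gives the time, the measured TCP pose, the force and the opening at its end, in the units of the state.
- env.observe(): the state, without advancing time (a new reading comes with each control period).
- cams.get_image(name): name is "scene" or "side" or "wrist"; returns (picture, depth): 480x640x3 uint8, red, green, blue; 480x640 float32, m along the optical axis (not along the pixel's ray), 0 where there is no reading.
- cams.camera_info(name): a dict with "fx", "fy", "cx", "cy" (pixels), "extrinsics" (4x4, takes a point from camera to world coordinates). Camera axes: x right, y down, z forward; pixel columns grow to the right and rows downward; lengths in m; the calibration is good to about 2 mm. The wrist camera is an equidistant fisheye: a pixel r from the principal point sees the ray r / f radians off the axis. A picture is of the moment at which its call begins: read the wrist's pose just before it. camera_info takes no time and is no camera call; for the wrist camera it gives the pose at the moment of the call.
- order.close_job(): hands the job in, once; it reports no verdict.
The state is a dict: "time_s": time; "q": joint angles; "qvel": joint speeds; "joint_efforts": joint torques, N m; "position": TCP position; "tool_rot": TCP orientation; "ft_force": force on the tool from outside, world axes, zero at the start; "wrist_torque": the same for the moment, N m; "grip_width": finger opening in m.
Only numpy, scipy, OpenCV 4.12 (cv2) and the standard library are available. Lean on these libraries where they do the work, as an engineer would, in place of code of your own. Each camera call takes 0.05 s, during which the arm holds its last target. There are 200 camera calls.

## Working session

There is one attempt and no reset: what is moved stays moved. The work goes in short steps, Python scripts to look and compute and a tool call to move; the robot and the scene stay as the last step left them, time stands still between calls to the robot, and variables do not carry over. Pictures are saved under pics/ and viewed, about 8 in all and at most 12, crops included, and the job is handed in when it is done.

Besides the shell and the picture viewer there is one more tool, called after "Emit:" as name(argument=value, ...), one argument or row to a line, values as JSON. step_arm: Moves the arm, as the interface text tells. Scaled input: -1 to 1 covers 0.04 m each way for a shift and 0.08 rad each way for a turn. Its arguments: {"type":"object","properties":{"steps":{"type":"array"},"squeeze":{"type":"number"}},"required":["steps"]}

```bash
ls; mkdir -p pics
cat > h.py <<'E'
import numpy as np, cv2
from rig import env, cams, order
def grab(name):
    info=cams.camera_info(name); im,d=cams.get_image(name)
    np.savez(f'{name}.npz',im=im,d=d,K=[info['fx'],info['fy'],info['cx'],info['cy']],E=info['extrinsics'])
    return im,d,info
def load(name):
    z=np.load(f'{name}.npz'); return z['im'],z['d'],z['K'],z['E']
def cloud(name):
    im,d,K,E=load(name); v,u=np.mgrid[:480,:640]
    P=np.stack([(u-K[2])/K[0]*d,(v-K[3])/K[1]*d,d],-1)@E[:3,:3].T+E[:3,3]
    P[d==0]=np.nan; return im,P
def save(n,im): cv2.imwrite(f'pics/{n}.png',cv2.cvtColor(im,cv2.COLOR_RGB2BGR))
E
python3 - <<'E'
from h import *
for n in('scene','side'):
    im,d,i=grab(n); save(n+'0',im); print(n,np.round(i['extrinsics'],3).tolist(),i['fx'])
print(env.observe())
E
```

```text
pics
scene [[0.733, -0.295, 0.612, -0.376], [-0.68, -0.313, 0.663, -1.235], [-0.004, -0.903, -0.43, 0.727], [0.0, 0.0, 0.0, 1.0]] 551.547984629813
side [[1.0, -0.028, 0.007, 0.49], [-0.021, -0.555, 0.832, -1.689], [-0.019, -0.832, -0.555, 1.08], [0.0, 0.0, 0.0, 1.0]] 521.5336121318364
{'time_s': 0.1, 'q': array([-7.69090814e+01,  2.18370499e+01,  7.43814146e+01,  1.32673340e-03,
        8.38593352e+01, -1.23352212e+01]), 'qvel': array([-0.00754167, -0.11473142, -0.11890624,  0.0258247 ,  0.04109188,
        0.01548154]), 'joint_efforts': array([ 4.48996550e-03, -4.49224627e+01, -2.31655777e+01, -2.16590820e-04,
        3.64664673e-03,  3.93780155e-06]), 'position': array([ 0.23608948, -0.49646797,  0.24976835]), 'tool_rot': array([[ 4.29344774e-01, -9.03140622e-01, -2.85126237e-04],
       [-9.03139700e-01, -4.29344755e-01,  1.32778553e-03],
       [-1.32159451e-03, -3.12568955e-04, -9.99999078e-01]]), 'ft_force': array([-0.74311801,  0.40709676, -0.10288797]), 'wrist_torque': array([ 0.0006202 , -0.02968827, -0.05546638]), 'grip_width': 0.08561589377531723}
```

View pics/scene0.png

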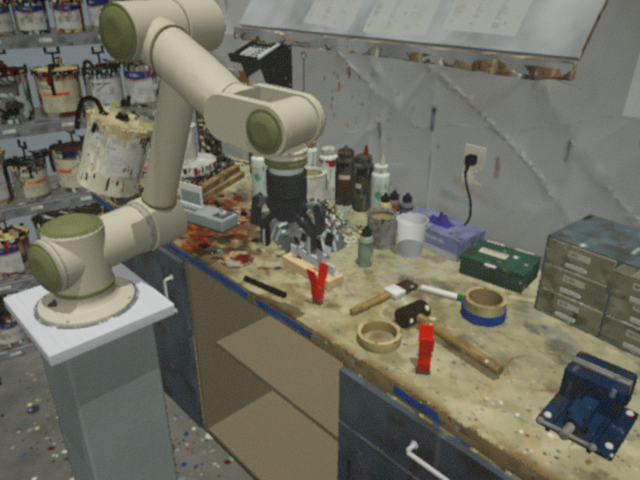

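View pics/side0.png

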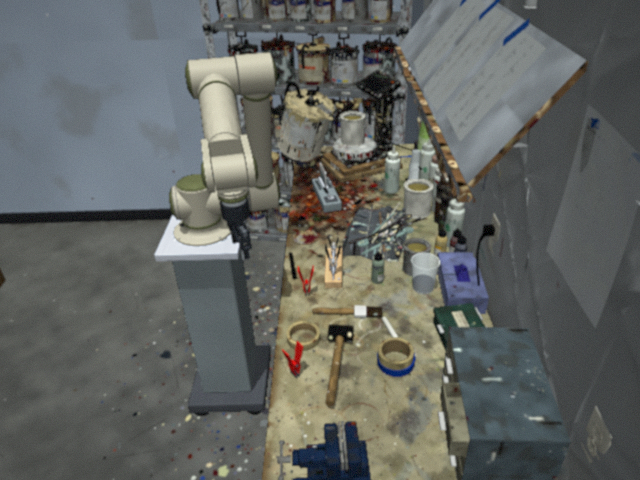

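The scene view shows the drier near (210,212) and the rail near (315,265), partly behind the gripper. In the side view the drier is near (323,190), the rail near (333,265) and the toner near (378,268). Next I'll measure from the depth image and enlarge the crops.

Run:
```python
from h import *
im,P=cloud('side'); im2,P2=cloud('scene')
a=cv2.resize(im[150:290,270:400],None,fx=4,fy=4,interpolation=cv2.INTER_CUBIC)
save('side_c',a)
a=cv2.resize(im2[160:310,170:380],None,fx=3.8,fy=3.8,interpolation=cv2.INTER_CUBIC)
save('scene_c',a)
for nm,Q,px in(('side',P,[(323,205),(318,170),(315,185),(325,185),(335,205),(333,280),(333,240),(378,268),(306,280),(338,180)]),('scene',P2,[(190,190),(210,215),(235,222),(315,265),(340,280),(365,240)])):
    for u,v in px: print(nm,u,v,np.round(Q[v,u],3))
```

```text
side 323 205 [0.459 0.095 0.037]
side 318 170 [0.435 0.477 0.001]
side 315 185 [0.426 0.256 0.041]
side 325 185 [0.468 0.204 0.068]
side 335 205 [0.506 0.103 0.031]
side 333 280 [ 0.49  -0.374  0.032]
side 333 240 [ 0.494 -0.101  0.002]
side 378 268 [ 0.635 -0.364  0.067]
side 306 280 [ 0.405 -0.393  0.05 ]
side 338 180 [ 0.525  0.381 -0.003]
scene 190 190 [0.462 0.261 0.095]
scene 210 215 [0.456 0.144 0.046]
scene 235 222 [0.519 0.102 0.017]
scene 315 265 [ 0.491 -0.299  0.032]
scene 340 280 [ 0.503 -0.38   0.016]
scene 365 240 [ 0.625 -0.352  0.079]
```

View pics/side_c.png

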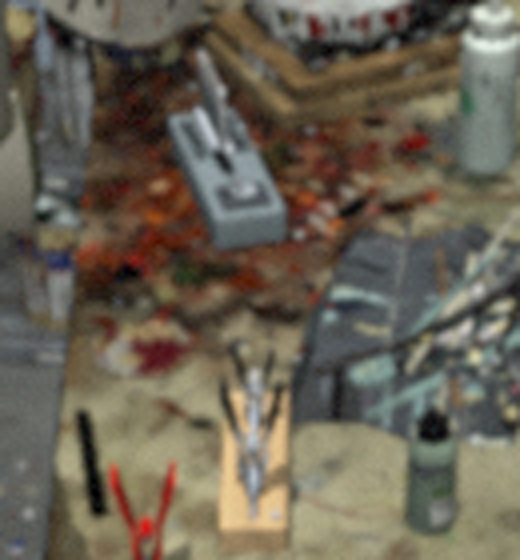

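View pics/scene_c.png

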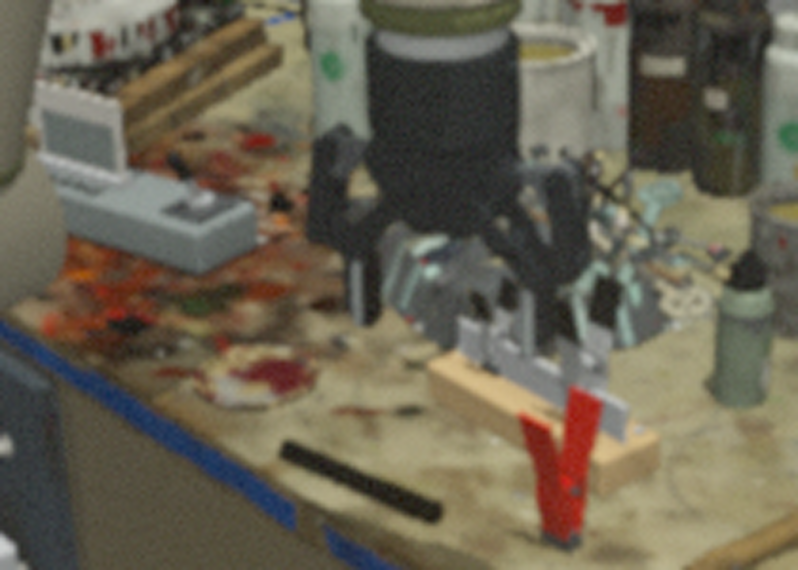

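The side crop shows the drier's housing, with its card at the far end and its lever leaning toward the robot. It also shows the rail with its clips, and a red decoy clip beside the rail. I'll fit these from the point cloud.

Run:
```python
from h import *
im,P=cloud('side'); im2,P2=cloud('scene')
A=np.concatenate([P.reshape(-1,3),P2.reshape(-1,3)]);C=np.concatenate([im.reshape(-1,3),im2.reshape(-1,3)]).astype(int)
src=np.r_[np.zeros(307200),np.ones(307200)]
def sel(x0,x1,y0,y1,z0,z1): 
    return (A[:,0]>x0)&(A[:,0]<x1)&(A[:,1]>y0)&(A[:,1]<y1)&(A[:,2]>z0)&(A[:,2]<z1)
for s in(0,1):
    q=A[sel(.38,.56,.05,.36,.036,.052)&(src==s)]; r=cv2.minAreaRect((q[:,:2]*1000).astype(np.float32)); print('drier top',s,len(q),r)
    q=A[sel(.38,.56,.05,.36,.065,.14)&(src==s)]
    k=q[q[:,1]>.17]; print('card',len(k),k.min(0),k.max(0),cv2.minAreaRect((k[:,:2]*1000).astype(np.float32)))
    k=q[q[:,1]<.17]; print('tog',k[np.argsort(k[:,2])[-12:]].round(3).tolist())
    q=A[sel(.44,.56,-.45,-.12,.022,.036)&(src==s)]; print('foot',len(q),cv2.minAreaRect((q[:,:2]*1000).astype(np.float32)))
    q=A[sel(.44,.56,-.45,-.12,.045,.16)&(src==s)]; 
    o=q[np.argsort(q[:,1])]; print('clips',len(o)); print(o[::max(1,len(o)//45)].round(3).tolist())
    q=A[sel(.36,.45,-.45,-.3,.02,.16)&(src==s)]; print('red',len(q),q.min(0),q.max(0))
# tall things round drier / rail
for z0 in(.1,.2,.3):
    q=A[sel(.25,.8,-.05,.6,z0,.6)]; 
    h,xe,ye=np.histogram2d(q[:,0],q[:,1],bins=[np.arange(.25,.81,.05),np.arange(-.05,.61,.05)]); print(z0);print(h.astype(int))
```

```text
drier top 0 412 ((510.0496826171875, 220.70034790039062), (157.24911499023438, 253.0589141845703), 12.73102855682373)
card 75 [0.44760289 0.20280731 0.06661884] [0.47240849 0.31073549 0.12272184] ((455.8988037109375, 256.1705322265625), (13.356290817260742, 110.17815399169922), 12.144556999206543)
tog [[0.461, 0.123, 0.093], [0.473, 0.114, 0.093], [0.469, 0.112, 0.095], [0.465, 0.114, 0.098], [0.469, 0.122, 0.098], [0.473, 0.113, 0.099], [0.461, 0.126, 0.101], [0.465, 0.117, 0.101], [0.473, 0.115, 0.102], [0.461, 0.115, 0.102], [0.465, 0.12, 0.104], [0.469, 0.118, 0.105]]
foot 435 ((503.1509704589844, -254.1399383544922), (261.4482116699219, 81.83645629882812), 76.37406158447266)
clips 223
[[0.491, -0.372, 0.058], [0.491, -0.364, 0.048], [0.476, -0.347, 0.104], [0.508, -0.346, 0.118], [0.512, -0.345, 0.128], [0.476, -0.343, 0.105], [0.474, -0.343, 0.116], [0.502, -0.342, 0.092], [0.492, -0.342, 0.08], [0.509, -0.341, 0.118], [0.479, -0.341, 0.067], [0.468, -0.34, 0.135], [0.508, -0.34, 0.106], [0.471, -0.34, 0.119], [0.502, -0.34, 0.078], [0.512, -0.339, 0.132], [0.492, -0.338, 0.081
[... 4188 characters left out ...]
0  18  20  29  12  39 106 285 268]
 [294 260 280 347 316 286 280 324 182  59 132 180  10]]
0.3
[[ 47   0   0   0   0   0   0   0   0   0   0   2   8]
 [  0   0   0   0   0   0   0   0   0   0   0  34 119]
 [  0   0   0   0   0   0   0   0   0   0   0  11  24]
 [  0   0   0   0   0   0   0   0   0   0   0  99 162]
 [  0   0   0   0   0   0   0   0   0   0   0   1   7]
 [  0   0   0   0   0   0   0   0   0   0   0   0   0]
 [  0   0   0   0   0   0   0   0   0   0   0   0   0]
 [  0   0   0   0   0   0   0   0   0   0   0   4  48]
 [  0   0   0   0   0   0   0   0   0  10  55  84  69]
 [ 17   6   7  11  10  18  18  29  12  39 106 104  67]
 [294 260 280 347 316 286 278 324 182  59 132  76   8]]
```

Yaw of the drier is about 13°, with its origin near (0.469, 0.208) and the toggle tip near (0.465, 0.118, 0.10), which agrees with the stated sizes. The larger clip is at about (0.492, −0.332). I'll turn the tool to the drier's yaw and go to the robot side of the toggle.

Emit:
step_arm(
  steps=[
    {"xyz": [0, 0, 0], "turn": [0, 0, -1], "gripper": -1},
    {"xyz": [0, 0, 0], "turn": [0, 0, -1], "gripper": -1},
    {"xyz": [0, 0, 0], "turn": [0, 0, -1], "gripper": -1},
    {"xyz": [0, 0, 0], "turn": [0, 0, -1], "gripper": -1},
    {"xyz": [0, 0, 0], "turn": [0, 0, -1], "gripper": -1},
    {"xyz": [0, 0, 0], "turn": [0, 0, -1], "gripper": -1},
    {"xyz": [0, 0, 0], "turn": [0, 0, -1], "gripper": -1},
    {"xyz": [0, 0, 0], "turn": [0, 0, -1], "gripper": -1},
    {"xyz": [0, 0, 0], "turn": [0, 0, -1], "gripper": -1},
    {"xyz": [0, 0, 0], "turn": [0, 0, -1], "gripper": -1},
    {"xyz": [0, 0, 0], "turn": [0, 0, -1], "gripper": -1},
    {"xyz": [0, 0, 0], "turn": [0, 0, -1], "gripper": -1},
    {"xyz": [0, 0, 0], "turn": [0, 0, -1], "gripper": -1},
    {"xyz": [0, 0, 0], "turn": [0, 0, -1], "gripper": -1},
    {"xyz": [0, 0, 0], "turn": [0, 0, -1], "gripper": -1},
    {"xyz": [0, 0, 0], "turn": [0, 0, -1], "gripper": -1},
    {"xyz": [0, 0, 0], "turn": [0, 0, -0.9], "gripper": -1},
  ],
  squeeze=25,
)

```text
time_s: 1.52
position: [0.2361, -0.4965, 0.25]
tool_rot: [[0.974, 0.227, -0.0], [0.227, -0.974, 0.001], [-0.0, -0.001, -1.0]]
ft_force: [-0.0, 0.8, -0.3]
grip_width: -0.0003
```

Emit:
step_arm(
  steps=[
    {"xyz": [0.445, -0.762, 0], "turn": [0, 0, 0], "gripper": -1},
    {"xyz": [0.445, -0.762, 0], "turn": [0, 0, 0], "gripper": -1},
    {"xyz": [0.445, -0.762, 0], "turn": [0, 0, 0], "gripper": -1},
    {"xyz": [0.445, -0.762, 0], "turn": [0, 0, 0], "gripper": -1},
    {"xyz": [0.445, -0.762, 0], "turn": [0, 0, 0], "gripper": -1},
    {"xyz": [0.445, -0.762, 0], "turn": [0, 0, 0], "gripper": -1},
    {"xyz": [0.445, -0.762, 0], "turn": [0, 0, 0], "gripper": -1},
    {"xyz": [0.445, -0.762, 0], "turn": [0, 0, 0], "gripper": -1},
    {"xyz": [0.445, -0.762, 0], "turn": [0, 0, 0], "gripper": -1},
    {"xyz": [0.445, -0.762, 0], "turn": [0, 0, 0], "gripper": -1},
    {"xyz": [0.445, -0.762, 0], "turn": [0, 0, 0], "gripper": -1},
    {"xyz": [0.445, -0.762, 0], "turn": [0, 0, 0], "gripper": -1},
    {"xyz": [0.445, -0.762, 0], "turn": [0, 0, 0], "gripper": -1},
    {"xyz": [0.445, -0.762, 0], "turn": [0, 0, 0], "gripper": -1},
    {"xyz": [0.445, -0.762, 0], "turn": [0, 0, 0], "gripper": -1},
    {"xyz": [0.445, -0.762, 0], "turn": [0, 0, 0], "gripper": -1},
    {"xyz": [0.445, -0.762, 0], "turn": [0, 0, 0], "gripper": -1},
    {"xyz": [0.445, -0.762, 0], "turn": [0, 0, 0], "gripper": -1},
    {"xyz": [0, 0, 0], "turn": [0, 0, 0], "gripper": -1},
  ],
)

```text
time_s: 3.1
position: [0.4266, 0.114, 0.25]
tool_rot: [[0.974, 0.228, -0.0], [0.228, -0.974, 0.001], [0.0, -0.001, -1.0]]
ft_force: [-0.2, 0.0, -0.6]
grip_width: -0.0002
```

```bash
cat >> h.py <<'E'
def fish(name='wrist'):
    im,d,K,E=load(name); v,u=np.mgrid[:480,:640]
    a,b=(u-K[2])/K[0],(v-K[3])/K[1]; r=np.hypot(a,b)+1e-9
    t=np.tan(np.minimum(r,1.5)); P=np.stack([a/r*t*d,b/r*t*d,d],-1)@E[:3,:3].T+E[:3,3]
    P[(d==0)|(r>1.4)]=np.nan; return im,P
def box(P,x0,x1,y0,y1,z0,z1):
    return (P[...,0]>x0)&(P[...,0]<x1)&(P[...,1]>y0)&(P[...,1]<y1)&(P[...,2]>z0)&(P[...,2]<z1)
E
python3 - <<'E'
from h import *
im,d,i=grab('wrist'); save('wrist1',im); grab('scene'); print(np.round(i['extrinsics'],3).tolist(),i['fx'],i['cx'],i['cy'])
im,P=fish()
q=P[box(P,.38,.56,.17,.36,.112,.13)]; print('card top',len(q),q.mean(0),q.min(0),q.max(0),cv2.minAreaRect((q[:,:2]*1000).astype(np.float32)))
q=P[box(P,.38,.56,.05,.36,.038,.052)]; print('top',len(q),cv2.minAreaRect((q[:,:2]*1000).astype(np.float32)))
q=P[box(P,.42,.5,.08,.16,.09,.115)]; print('tog',len(q),q.mean(0))
im,P=cloud('scene')
q=P[box(P,.4,.56,.17,.36,.07,.13)]; print('card',len(q),cv2.minAreaRect((q[:,:2]*1000).astype(np.float32)))
q=P[box(P,.455,.53,-.36,-.305,.1,.16)]; print('clip handles',len(q),q.mean(0),q.min(0),q.max(0))
q=P[box(P,.455,.53,-.40,-.17,.04,.06)&~box(P,.4,.6,-.35,-.22,0,1)]; print('fin',np.polyfit(q[:,1],q[:,0],1),len(q))
E
```

```text
[[0.974, 0.216, 0.07, 0.408], [0.227, -0.927, -0.298, 0.192], [0.001, 0.306, -0.952, 0.372], [0.0, 0.0, 0.0, 1.0]] 371.64829954431775 317.29816197928176 245.26029344079936
card top 943 [0.46091671 0.25603928 0.1176343 ] [0.44919312 0.21233771 0.1120016 ] [0.4734544  0.30240636 0.12104625] ((461.1986999511719, 257.58599853515625), (5.2056565284729, 92.71485900878906), 12.528043746948242)
top 14643 ((508.89825439453125, 226.51454162597656), (154.06719970703125, 241.46160888671875), 12.731441497802734)
tog 263 [0.46672964 0.12553518 0.09943966]
card 328 ((460.0123291015625, 258.96923828125), (16.51581382751465, 116.88230895996094), 11.504678726196289)
clip handles 187 [ 0.49283701 -0.33183346  0.1166445 ] [ 0.46383535 -0.34681406  0.10007903] [ 0.51800958 -0.31361531  0.13429144]
fin [0.03132409 0.50115918] 78
```

View pics/wrist1.png

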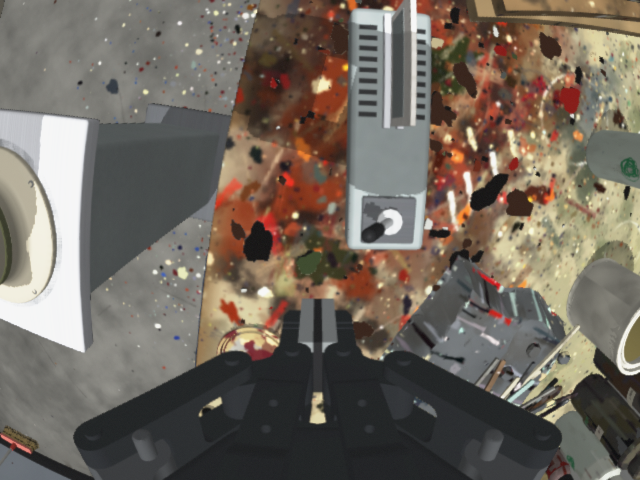

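The wrist view shows the drier upright in the frame, the card at (405,60), the toggle at (385,225) and the shut fingers at (318,300). The card edge's middle is near (0.461, 0.257) at 12.6° yaw. I'll lower the tool, push the toggle along the drier's +x, then back off.

Emit:
step_arm(
  steps=[
    {"xyz": [0, 0, 0.465], "turn": [0, 0, 0], "gripper": -1},
    {"xyz": [0, 0, 0.465], "turn": [0, 0, 0], "gripper": -1},
    {"xyz": [0, 0, 0.465], "turn": [0, 0, 0], "gripper": -1},
    {"xyz": [0, 0, 0.465], "turn": [0, 0, 0], "gripper": -1},
    {"xyz": [0, 0, 0.465], "turn": [0, 0, 0], "gripper": -1},
    {"xyz": [0, 0, 0.465], "turn": [0, 0, 0], "gripper": -1},
    {"xyz": [0, 0, 0.465], "turn": [0, 0, 0], "gripper": -1},
    {"xyz": [0, 0, 0.465], "turn": [0, 0, 0], "gripper": -1},
    {"xyz": [0, 0, 0], "turn": [0, 0, 0], "gripper": -1},
  ],
)

```text
time_s: 3.95
position: [0.4245, 0.1083, 0.0992]
tool_rot: [[0.975, 0.221, -0.006], [0.221, -0.975, -0.0], [-0.006, -0.001, -1.0]]
ft_force: [-0.3, 0.0, 0.2]
grip_width: 0.0004
```

Emit:
step_arm(
  steps=[
    {"xyz": [0.15, 0, 0], "turn": [0, 0, 0], "gripper": -1},
    {"xyz": [0.15, 0, 0], "turn": [0, 0, 0], "gripper": -1},
    {"xyz": [0.15, 0, 0], "turn": [0, 0, 0], "gripper": -1},
    {"xyz": [0.15, 0, 0], "turn": [0, 0, 0], "gripper": -1},
    {"xyz": [0.15, 0, 0], "turn": [0, 0, 0], "gripper": -1},
    {"xyz": [0.15, 0, 0], "turn": [0, 0, 0], "gripper": -1},
    {"xyz": [0.15, 0, 0], "turn": [0, 0, 0], "gripper": -1},
    {"xyz": [0.15, 0, 0], "turn": [0, 0, 0], "gripper": -1},
    {"xyz": [0.15, 0, 0], "turn": [0, 0, 0], "gripper": -1},
    {"xyz": [0.15, 0, 0], "turn": [0, 0, 0], "gripper": -1},
    {"xyz": [0.15, 0, 0], "turn": [0, 0, 0], "gripper": -1},
    {"xyz": [0.15, 0, 0], "turn": [0, 0, 0], "gripper": -1},
    {"xyz": [0, 0, 0], "turn": [0, 0, 0], "gripper": -1},
  ],
)

```text
time_s: 5.03
position: [0.4932, 0.1251, 0.101]
tool_rot: [[0.975, 0.224, -0.01], [0.224, -0.975, -0.002], [-0.011, -0.0, -1.0]]
ft_force: [-16.5, -6.3, 10.7]
grip_width: -0.0002
```

Emit:
step_arm(
  steps=[
    {"xyz": [-0.4, 0, 0], "turn": [0, 0, 0], "gripper": -1},
    {"xyz": [-0.5, 0, -0.2], "turn": [0, 0, 0], "gripper": -1},
    {"xyz": [-0.5, 0, -0.6], "turn": [0, 0, 0], "gripper": -1},
    {"xyz": [-0.4, 0, -0.8], "turn": [0, 0, 0], "gripper": -1},
    {"xyz": [0, 0, -0.8], "turn": [0, 0, 0], "gripper": -1},
    {"xyz": [0, 0, -0.8], "turn": [0, 0, 0], "gripper": -1},
    {"xyz": [0, 0, -0.5], "turn": [0, 0, 0], "gripper": -1},
    {"xyz": [0, 0, 0], "turn": [0, 0, 0], "gripper": -1},
  ],
)

```text
time_s: 5.7
position: [0.4276, 0.1097, 0.2537]
tool_rot: [[0.975, 0.223, 0.008], [0.223, -0.975, -0.0], [0.008, 0.002, -1.0]]
ft_force: [0.4, 0.3, 0.5]
grip_width: -0.0001
```

Run:
```python
from h import *
im,d,i=grab('wrist'); im,P=fish()
q=P[box(P,.42,.54,.09,.16,.085,.115)]; print('tog',len(q),q.mean(0))
q=P[box(P,.38,.56,.17,.36,.112,.13)]; print('card top',len(q),q.mean(0),cv2.minAreaRect((q[:,:2]*1000).astype(np.float32)))
o=env.observe(); print(o['time_s'],o['position'])
```

```text
tog 379 [0.5094144  0.13493057 0.09631365]
card top 876 [0.4613946  0.25401416 0.11759557] ((461.5181579589844, 255.50701904296875), (5.047380447387695, 88.06185913085938), 12.54537296295166)
5.75 [0.4268989  0.10964066 0.2512743 ]
```

The toggle tip is now at (0.509, 0.135, 0.096), which matches the "off" end. Next I'll go beside the larger clip and open the gripper.

Emit:
step_arm(
  steps=[
    {"xyz": [0, 0, 0], "turn": [0, 0, 0.8], "gripper": 1},
    {"xyz": [0, 0, 0], "turn": [0, 0, 0.8], "gripper": 1},
    {"xyz": [0, 0, 0], "turn": [0, 0, 0.8], "gripper": 1},
    {"xyz": [0, 0, 0], "turn": [0, 0, 0.8], "gripper": 1},
    {"xyz": [0.128, 0.88, 0], "turn": [0, 0, 0], "gripper": 1},
    {"xyz": [0.128, 0.88, 0], "turn": [0, 0, 0], "gripper": 1},
    {"xyz": [0.128, 0.88, 0], "turn": [0, 0, 0], "gripper": 1},
    {"xyz": [0.128, 0.88, 0], "turn": [0, 0, 0], "gripper": 1},
    {"xyz": [0.128, 0.88, 0], "turn": [0, 0, 0], "gripper": 1},
    {"xyz": [0.128, 0.88, 0], "turn": [0, 0, 0], "gripper": 1},
    {"xyz": [0.128, 0.88, 0], "turn": [0, 0, 0], "gripper": 1},
    {"xyz": [0.128, 0.88, 0], "turn": [0, 0, 0], "gripper": 1},
    {"xyz": [0.128, 0.88, 0], "turn": [0, 0, 0], "gripper": 1},
    {"xyz": [0.128, 0.88, 0], "turn": [0, 0, 0], "gripper": 1},
    {"xyz": [0.128, 0.88, 0], "turn": [0, 0, 0], "gripper": 1},
    {"xyz": [0.128, 0.88, 0], "turn": [0, 0, 0], "gripper": 1},
    {"xyz": [0.128, 0.88, 0], "turn": [0, 0, 0], "gripper": 1},
    {"xyz": [0.128, 0.88, 0], "turn": [0, 0, 0], "gripper": 1},
    {"xyz": [0.128, 0.88, 0], "turn": [0, 0, 0], "gripper": 1},
    {"xyz": [0, 0, 0], "turn": [0, 0, 0], "gripper": 1},
  ],
)

```text
time_s: 7.42
position: [0.4857, -0.426, 0.246]
tool_rot: [[0.999, -0.035, -0.002], [-0.035, -0.999, 0.001], [-0.002, -0.001, -1.0]]
ft_force: [0.4, 0.3, -0.9]
grip_width: 0.0852
```

Run:
```python
from h import *
im,d,i=grab('wrist'); save('wrist2',im); im,P=fish(); o=env.observe(); print(o['position'],o['tool_rot'].round(3).tolist())
q=P[box(P,.44,.54,-.36,-.3,.119,.14)]; 
for s in(q[q[:,0]<.49],q[q[:,0]>.49]): print('handle top',len(s),s.mean(0),s.min(0),s.max(0))
q=P[box(P,.455,.53,-.385,-.355,.05,.064)|box(P,.455,.53,-.305,-.26,.05,.064)|box(P,.455,.53,-.22,-.2,.05,.064)]; print('fin',len(q),np.polyfit(q[:,1],q[:,0],1),q.mean(0))
q=P[box(P,.44,.54,-.4,-.1,.024,.036)]; print('foot',cv2.minAreaRect((q[:,:2]*1000).astype(np.float32)))
```

```text
[ 0.48588428 -0.42316965  0.24632267] [[0.999, -0.034, -0.003], [-0.034, -0.999, 0.003], [-0.003, -0.003, -1.0]]
handle top 462 [ 0.47016328 -0.32620103  0.12718883] [ 0.46624812 -0.33962079  0.11903589] [ 0.47396945 -0.3118794   0.13205343]
handle top 473 [ 0.51325662 -0.32772621  0.12717546] [ 0.50928594 -0.34109086  0.11921095] [ 0.51694319 -0.3137227   0.13249791]
fin 332 [0.03570094 0.50345368] [ 0.49271724 -0.30073269  0.05649839]
foot ((492.7374267578125, -297.64984130859375), (155.41082763671875, 56.154808044433594), 87.92447662353516)
```

View pics/wrist2.png

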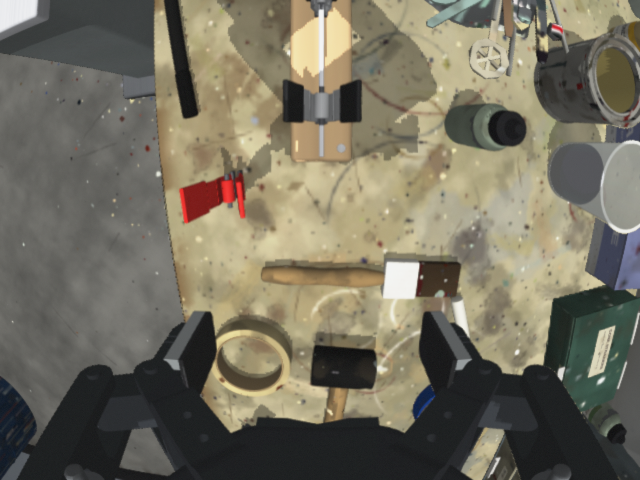

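The wrist view shows the larger clip at (322,102) on the rail, with black sleeves, the small clip above it at (320,5), and the red decoy at (215,195). The handles' outsides are 50.7 mm apart and their tops are at 0.132 m, as given. The clip's centre is (0.4916, −0.329) with yaw −2°. I'll move over it and go down.

Emit:
step_arm(
  steps=[
    {"xyz": [0.02, -0.595, 0], "turn": [0, 0, 0], "gripper": 1},
    {"xyz": [0.02, -0.595, 0], "turn": [0, 0, 0], "gripper": 1},
    {"xyz": [0.02, -0.595, 0], "turn": [0, 0, 0], "gripper": 1},
    {"xyz": [0, -0.595, 0], "turn": [0, 0, 0], "gripper": 1},
    {"xyz": [0, 0, 0], "turn": [0, 0, 0], "gripper": 1},
    {"xyz": [0, 0, 0.5], "turn": [0, 0, 0], "gripper": 1},
    {"xyz": [0, 0, 0.5], "turn": [0, 0, 0], "gripper": 1},
    {"xyz": [0, 0, 0.4], "turn": [0, 0, 0], "gripper": 1},
    {"xyz": [0, 0, 0], "turn": [0, 0, 0], "gripper": 1},
    {"xyz": [0, 0, 0], "turn": [0, 0, 0], "gripper": 1},
  ],
)

```text
time_s: 8.3
position: [0.4916, -0.3251, 0.1928]
tool_rot: [[1.0, -0.031, -0.002], [-0.031, -1.0, 0.002], [-0.002, -0.002, -1.0]]
ft_force: [0.3, 0.3, 0.4]
grip_width: 0.0856
```

Emit:
step_arm(
  steps=[
    {"xyz": [0, 0.1, 0.4], "turn": [0, 0, 0], "gripper": 1},
    {"xyz": [0, 0, 0.4], "turn": [0, 0, 0], "gripper": 1},
    {"xyz": [0, 0, 0.4], "turn": [0, 0, 0], "gripper": 1},
    {"xyz": [0, 0, 0.4], "turn": [0, 0, 0], "gripper": 1},
    {"xyz": [0, 0, 0.4], "turn": [0, 0, 0], "gripper": 1},
    {"xyz": [0, 0, 0], "turn": [0, 0, 0], "gripper": 1},
    {"xyz": [0, 0, 0], "turn": [0, 0, 0], "gripper": 1},
  ],
  squeeze=32,
)

```text
time_s: 8.88
position: [0.4919, -0.3297, 0.1142]
tool_rot: [[1.0, -0.031, 0.0], [-0.031, -1.0, -0.0], [0.0, 0.0, -1.0]]
ft_force: [-0.4, 0.8, -0.4]
grip_width: 0.0857
```

Emit:
step_arm(
  steps=[
    {"xyz": [0, 0, 0], "turn": [0, 0, 0], "gripper": 0.3},
    {"xyz": [0, 0, 0], "turn": [0, 0, 0], "gripper": 0.1},
    {"xyz": [0, 0, 0], "turn": [0, 0, 0], "gripper": 0},
    {"xyz": [0, 0, 0], "turn": [0, 0, 0], "gripper": -0.2},
    {"xyz": [0, 0, 0], "turn": [0, 0, 0], "gripper": -0.4},
    {"xyz": [0, 0, 0], "turn": [0, 0, 0], "gripper": -0.6},
    {"xyz": [0, 0, 0], "turn": [0, 0, 0], "gripper": -0.8},
    {"xyz": [0, 0, 0], "turn": [0, 0, 0], "gripper": -1},
    {"xyz": [0, 0, 0], "turn": [0, 0, 0], "gripper": -1},
    {"xyz": [0, 0, 0], "turn": [0, 0, 0], "gripper": -1},
    {"xyz": [0, 0, 0], "turn": [0, 0, 0], "gripper": -1},
  ],
)

```text
time_s: 9.8
position: [0.492, -0.3298, 0.1145]
tool_rot: [[1.0, -0.031, 0.001], [-0.031, -1.0, -0.001], [0.001, 0.001, -1.0]]
ft_force: [-1.1, -0.5, 6.6]
grip_width: 0.0207
```

The grip width is 20.7 mm, so the clip is fully open. I'll lift straight up and check.

Emit:
step_arm(
  steps=[
    {"xyz": [0, 0, -0.1], "turn": [0, 0, 0], "gripper": -1},
    {"xyz": [0, 0, -0.2], "turn": [0, 0, 0], "gripper": -1},
    {"xyz": [0, 0, -0.35], "turn": [0, 0, 0], "gripper": -1},
    {"xyz": [0, 0, -0.5], "turn": [0, 0, 0], "gripper": -1},
    {"xyz": [0, 0, -0.5], "turn": [0, 0, 0], "gripper": -1},
    {"xyz": [0, 0, -0.5], "turn": [0, 0, 0], "gripper": -1},
    {"xyz": [0, 0, -0.5], "turn": [0, 0, 0], "gripper": -1},
    {"xyz": [0, 0, -0.5], "turn": [0, 0, 0], "gripper": -1},
    {"xyz": [0, 0, -0.5], "turn": [0, 0, 0], "gripper": -1},
    {"xyz": [0, 0, -0.4], "turn": [0, 0, 0], "gripper": -1},
    {"xyz": [0, 0, -0.2], "turn": [0, 0, 0], "gripper": -1},
    {"xyz": [0, 0, 0], "turn": [0, 0, 0], "gripper": -1},
    {"xyz": [0, 0, 0], "turn": [0, 0, 0], "gripper": -1},
  ],
)

```text
time_s: 10.88
position: [0.4916, -0.3293, 0.2831]
tool_rot: [[1.0, -0.031, -0.0], [-0.031, -1.0, 0.001], [-0.0, -0.0, -1.0]]
ft_force: [-0.4, 0.1, -1.1]
grip_width: 0.0207
```

Run:
```python
from h import *
o=env.observe(); print(o['time_s'],o['position'],o['grip_width'],o['ft_force'],o['tool_rot'].round(4).tolist())
s=[]
for n in('scene','side'):
    im,d,i=grab(n); im,P=cloud(n); p=o['position']
    K=load(n)[2];E=load(n)[3]; c=E[:3,:3].T@(p-[0,0,.06]-E[:3,3]); u=int(c[0]/c[2]*K[0]+K[2]); v=int(c[1]/c[2]*K[1]+K[3]); print(n,u,v)
    s.append(cv2.resize(im[v-50:v+50,u-65:u+65],None,fx=6 if n=='x' else 4,fy=4 if n!='x' else 6,interpolation=cv2.INTER_CUBIC)[:,:390 if 0 else None])
    q=P[box(P,p[0]-.05,p[0]+.05,p[1]-.03,p[1]+.03,p[2]-.12,p[2]-.045)]
    print('below',len(q),q.min(0),q.max(0)); 
    for z in np.arange(-.095,-.04,.01):
        t=q[abs(q[:,2]-p[2]-z)<.005]; print(round(z,3),len(t),(t.min(0)-p).round(4) if len(t) else '',(t.max(0)-p).round(4) if len(t) else '')
save('lift',cv2.resize(np.vstack(s),None,fx=.75,fy=.75))
```

```text
10.8833 [ 0.49156481 -0.32927296  0.28306566] 0.020698257830964194 [-0.38928816  0.08385148 -1.11040898] [[0.9995, -0.0309, -0.0004], [-0.0309, -0.9995, 0.0005], [-0.0004, -0.0005, -1.0]]
scene 323 200
below 209 [ 0.47267633 -0.34321433  0.19780116] [ 0.50913218 -0.31205258  0.23777199]
-0.095 0  
-0.085 27 [-0.0187 -0.0128 -0.0853] [ 0.0158  0.0172 -0.0801]
-0.075 61 [-0.0179 -0.0136 -0.0799] [ 0.0152  0.015  -0.0702]
-0.065 53 [-0.0179 -0.0139 -0.0696] [ 0.0176  0.0137 -0.0602]
-0.055 48 [-0.0189 -0.0128 -0.06  ] [ 0.0163  0.0121 -0.0506]
-0.045 20 [-0.0157 -0.0127 -0.0498] [ 0.0105  0.0144 -0.0453]
side 331 222
below 42 [ 0.47605182 -0.34372766  0.19661876] [ 0.50744052 -0.31295802  0.23758603]
-0.095 0  
-0.085 10 [-0.0155 -0.0114 -0.0864] [ 0.0159  0.012  -0.0801]
-0.075 9 [-0.0154 -0.0141 -0.0768] [ 0.0125  0.0064 -0.0703]
-0.065 6 [-0.015  -0.0106 -0.0688] [ 0.0127  0.0063 -0.0603]
-0.055 5 [-0.0149 -0.0095 -0.0599] [ 0.0128  0.0093 -0.0501]
-0.045 12 [-0.0147 -0.0145 -0.0498] [ 0.0135  0.0163 -0.0455]
```

View pics/lift.png

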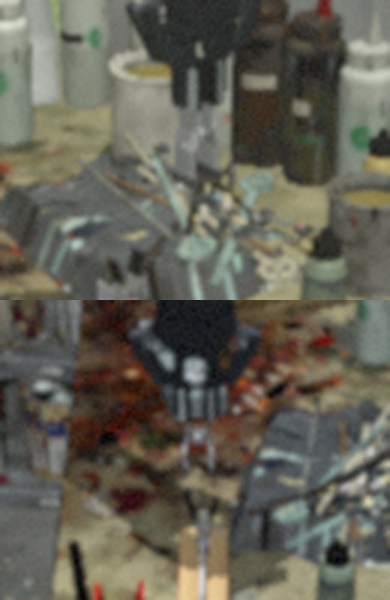

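The lower half of the picture shows the clip held centred under the fingers, with its jaws gaping at about (198,445) and its shape unchanged. The small clip is still on the rail at (205,510). The jaw ends are 85 mm below the TCP, as expected. I'll carry it high over to the card.

Emit:
step_arm(
  steps=[
    {"xyz": [-0.03, -0.4, 0], "turn": [0, 0, 0], "gripper": -1},
    {"xyz": [-0.068, -0.811, 0], "turn": [0, 0, 0], "gripper": -1},
    {"xyz": [-0.068, -0.811, 0], "turn": [0, 0, 0], "gripper": -1},
    {"xyz": [-0.068, -0.811, 0], "turn": [0, 0, 0], "gripper": -1},
    {"xyz": [-0.068, -0.811, 0], "turn": [0, 0, 0], "gripper": -1},
    {"xyz": [-0.068, -0.811, 0], "turn": [0, 0, 0], "gripper": -1},
    {"xyz": [-0.068, -0.811, 0], "turn": [0, 0, 0], "gripper": -1},
    {"xyz": [-0.068, -0.811, 0], "turn": [0, 0, 0], "gripper": -1},
    {"xyz": [-0.068, -0.811, 0], "turn": [0, 0, 0], "gripper": -1},
    {"xyz": [-0.068, -0.811, 0], "turn": [0, 0, 0], "gripper": -1},
    {"xyz": [-0.068, -0.811, 0], "turn": [0, 0, 0], "gripper": -1},
    {"xyz": [-0.068, -0.811, 0], "turn": [0, 0, 0], "gripper": -1},
    {"xyz": [-0.068, -0.811, 0], "turn": [0, 0, 0], "gripper": -1},
    {"xyz": [-0.068, -0.811, 0], "turn": [0, 0, 0], "gripper": -1},
    {"xyz": [-0.068, -0.811, 0], "turn": [0, 0, 0], "gripper": -1},
    {"xyz": [-0.068, -0.811, 0], "turn": [0, 0, 0], "gripper": -1},
    {"xyz": [-0.068, -0.811, 0], "turn": [0, 0, 0], "gripper": -1},
    {"xyz": [-0.068, -0.811, 0], "turn": [0, 0, 0], "gripper": -1},
    {"xyz": [-0.03, -0.41, 0], "turn": [0, 0, 0], "gripper": -1},
  ],
)

```text
time_s: 12.57
position: [0.4602, 0.2585, 0.2824]
tool_rot: [[1.0, -0.029, -0.002], [-0.029, -1.0, 0.0], [-0.002, -0.0, -1.0]]
ft_force: [0.2, 0.3, -1.2]
grip_width: 0.0209
```

Emit:
step_arm(
  steps=[
    {"xyz": [0, 0, 0], "turn": [0, 0, -0.7], "gripper": -1},
    {"xyz": [0, 0, 0], "turn": [0, 0, -0.8], "gripper": -1},
    {"xyz": [0, 0, 0], "turn": [0, 0, -0.8], "gripper": -1},
    {"xyz": [0, 0, 0], "turn": [0, 0, -0.82], "gripper": -1},
    {"xyz": [0, 0, 0], "turn": [0, 0, 0], "gripper": -1},
    {"xyz": [0, 0, 0], "turn": [0, 0, 0], "gripper": -1},
    {"xyz": [0, 0, 0], "turn": [0, 0, 0], "gripper": -1},
  ],
)

```text
time_s: 13.15
position: [0.4611, 0.2556, 0.283]
tool_rot: [[0.977, 0.215, -0.001], [0.215, -0.977, -0.0], [-0.001, 0.0, -1.0]]
ft_force: [-0.4, 0.5, 0.4]
grip_width: 0.0207
```

```bash
cat > chk.py <<'E'
from h import *
import sys
o=env.observe(); p=o['position']; R=o['tool_rot']; print(o['time_s'],p.round(4),o['grip_width'].round(4),o['ft_force'].round(1),'yaw',np.degrees(np.arctan2(R[1,0],R[0,0])),'tilt',R[:2,2].round(4))
ex=R[:2,0]; ey=-R[:2,1]
def loc(q): d=q[:,:2]-p[:2]; return np.c_[d@ex,d@ey,q[:,2]]
for n in('wrist','side','scene'):
    grab(n); im,P=(fish() if n=='wrist' else cloud(n)); save(sys.argv[1]+n,im)
    q=P[np.isfinite(P).all(-1)]; L=loc(q); 
    k=L[(abs(L[:,0])<.018)&(abs(L[:,1])<.065)&(L[:,2]>.06)&(L[:,2]<.122)&((abs(L[:,1])>.016)|(L[:,2]<p[2]-.095))]
    if len(k)>9:
        print(n,'card pts in tool',len(k),np.percentile(k,[1,50,99],axis=0).round(4).tolist())
        c=k[k[:,2]>.1]
        if len(c)>20: f=np.polyfit(c[:,1],c[:,0],1); print(' slope deg',np.degrees(np.arctan(-f[0])),'x at centre',f[1], 'cardtop rect',cv2.minAreaRect((c[:,:2]*1000).astype(np.float32)))
    j=L[(abs(L[:,0])<.025)&(abs(L[:,1])<.016)&(L[:,2]<p[2]-.05)&(L[:,2]>p[2]-.092)]
    if len(j): print(n,'jaw pts',len(j),np.percentile(j,[1,50,99],axis=0).round(4).tolist())
E
python3 chk.py a
```

```text
Traceback (most recent call last):
  File "chk.py", line 3, in <module>
    o=env.observe(); p=o['position']; R=o['tool_rot']; print(o['time_s'],p.round(4),o['grip_width'].round(4),o['ft_force'].round(1),'yaw',np.degrees(np.arctan2(R[1,0],R[0,0])),'tilt',R[:2,2].round(4))
                                                                                    ^^^^^^^^^^^^^^^^^^^^^
AttributeError: 'float' object has no attribute 'round'
```

```bash
sed -i "s/o\['grip_width'\].round(4)/round(o['grip_width'],4)/" chk.py; python3 chk.py a
```

```text
13.15 [0.4611 0.2556 0.283 ] 0.0207 [-0.4  0.5  0.4] yaw 12.413991882326675 tilt [-0.0009 -0.0002]
wrist card pts in tool 508 [[-0.0009, -0.024, 0.0796], [0.0008, 0.0178, 0.1184], [0.0025, 0.0557, 0.1201]]
 slope deg 0.3549254280466144 x at centre 0.0007468256383402475 cardtop rect ((0.7527551054954529, 15.106138229370117), (3.293185234069824, 81.58319854736328), 0.035131778568029404)
wrist jaw pts 443 [[-0.015, -0.002, 0.2002], [-0.01, 0.0133, 0.2169], [0.0164, 0.016, 0.2328]]
side card pts in tool 81 [[-0.0051, -0.0524, 0.0614], [-0.0023, -0.0018, 0.0929], [0.0019, 0.0519, 0.1208]]
 slope deg -0.07430267246411454 x at centre -0.001630468146306413 cardtop rect ((-1.134202480316162, -1.9312934875488281), (98.3666763305664, 6.322693347930908), 89.11962127685547)
side jaw pts 30 [[-0.017, -0.0153, 0.2019], [-0.001, -0.004, 0.2164], [0.0167, 0.0083, 0.2309]]
scene card pts in tool 398 [[-0.0079, -0.0487, 0.0606], [-0.0015, -0.0014, 0.0907], [0.0057, 0.054, 0.1202]]
 slope deg -0.15702215015121077 x at centre -0.0012189561433654814 cardtop rect ((-1.1215686798095703, 3.281036376953125), (13.124274253845215, 105.9791030883789), 1.1616380214691162)
scene jaw pts 122 [[-0.0206, -0.0147, 0.1983], [-0.0104, -0.0011, 0.2148], [0.0173, 0.0117, 0.2316]]
```

View pics/awrist.png

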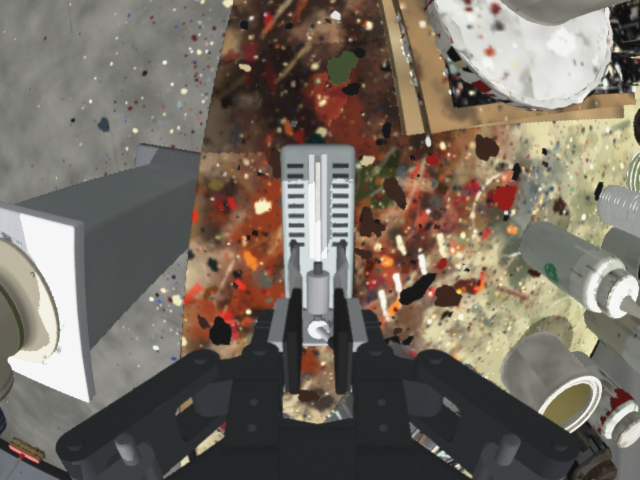

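The wrist view shows the open jaws at (295,255) and (343,255), straddling the card at (318,215), which runs parallel to them. The cameras put the x offset within about 1.5 mm and the yaw within 0.4°. I'll go down 93 mm.

Emit:
step_arm(
  steps=[
    {"xyz": [0, -0.05, 0.2], "turn": [0, 0, 0], "gripper": -1},
    {"xyz": [0, 0, 0.3], "turn": [0, 0, 0], "gripper": -1},
    {"xyz": [0, 0, 0.3], "turn": [0, 0, 0], "gripper": -1},
    {"xyz": [0, 0, 0.3], "turn": [0, 0, 0], "gripper": -1},
    {"xyz": [0, 0, 0.25], "turn": [0, 0, 0], "gripper": -1},
    {"xyz": [0, 0, 0.2], "turn": [0, 0, 0], "gripper": -1},
    {"xyz": [0, 0, 0.2], "turn": [0, 0, 0], "gripper": -1},
    {"xyz": [0, 0, 0.15], "turn": [0, 0, 0], "gripper": -1},
    {"xyz": [0, 0, 0.15], "turn": [0, 0, 0], "gripper": -1},
    {"xyz": [0, 0, 0.1], "turn": [0, 0, 0], "gripper": -1},
    {"xyz": [0, 0, 0.1], "turn": [0, 0, 0], "gripper": -1},
    {"xyz": [0, 0, 0.07], "turn": [0, 0, 0], "gripper": -1},
    {"xyz": [0, 0, 0], "turn": [0, 0, 0], "gripper": -1},
    {"xyz": [0, 0, 0], "turn": [0, 0, 0], "gripper": -1},
    {"xyz": [0, 0, 0], "turn": [0, 0, 0], "gripper": -1},
  ],
)

```text
time_s: 14.55
position: [0.4609, 0.2577, 0.191]
tool_rot: [[0.976, 0.217, 0.001], [0.217, -0.976, 0.0], [0.001, -0.0, -1.0]]
ft_force: [1.1, 0.2, -0.3]
grip_width: 0.0205
```

```bash
python3 chk.py b
python3 - <<'E'
from h import *
im,P=cloud('side'); a=cv2.resize(im[130:260,260:400],None,fx=4,fy=4,interpolation=cv2.INTER_CUBIC); save('bside_c',a)
q=P[box(P,.45,.56,.08,.17,.085,.115)]; print('tog side',len(q),q.mean(0)if len(q) else '')
q=P[box(P,.455,.53,-.27,-.21,.08,.16)]; print('small clip',len(q),q.mean(0))
E
```

```text
14.55 [0.4609 0.2577 0.191 ] 0.0205 [ 1.1  0.2 -0.3] yaw 12.525293327582437 tilt [0.0006 0.0002]
wrist card pts in tool 898 [[-0.014, -0.0455, 0.0719], [0.0002, 0.0278, 0.1183], [0.0156, 0.0536, 0.12]]
 slope deg 0.1176498692413936 x at centre 0.00018385007278609513 cardtop rect ((-2.489065408706665, 3.9830169677734375), (98.00096130371094, 31.009305953979492), 77.12948608398438)
wrist jaw pts 540 [[-0.015, -0.0017, 0.1087], [-0.0003, 0.0133, 0.1211], [0.0164, 0.016, 0.1408]]
side card pts in tool 64 [[-0.0087, -0.0544, 0.0612], [-0.0024, -0.0181, 0.0838], [0.0009, 0.0472, 0.1188]]
side jaw pts 37 [[-0.0163, -0.0146, 0.1009], [-0.0022, 0.0017, 0.1184], [0.0151, 0.015, 0.1382]]
scene card pts in tool 330 [[-0.0079, -0.0522, 0.0608], [-0.0014, -0.0091, 0.0859], [0.0048, 0.0523, 0.1199]]
 slope deg -0.8334656161849322 x at centre -0.0016937625731807686 cardtop rect ((-5.8026628494262695, -0.3505439758300781), (113.00922393798828, 21.91520881652832), 89.04483795166016)
scene jaw pts 123 [[-0.0195, -0.0149, 0.1], [-0.0053, -0.003, 0.1221], [0.0183, 0.015, 0.1404]]
tog side 17 [0.51033498 0.12940669 0.09517627]
small clip 24 [ 0.49582546 -0.23534582  0.09280774]
```

View pics/bside_c.png

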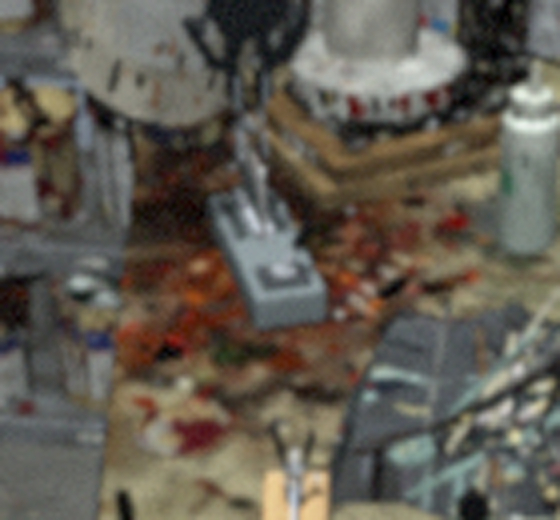

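View pics/bwrist.png

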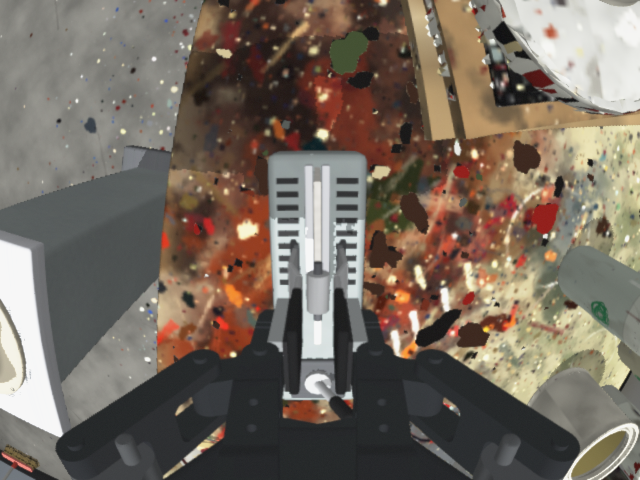

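The wrist view shows one jaw on each side of the card, at about (294,260) and (341,260), with clear gaps. The pivot is above the edge at (318,290) and the toggle leans to the far side at (335,405). The side crop agrees. I'll go down 1 mm more, let it settle and hand in.

Emit:
step_arm(
  steps=[
    {"xyz": [0, 0, 0.025], "turn": [0, 0, 0], "gripper": -1},
    {"xyz": [0, 0, 0], "turn": [0, 0, 0], "gripper": -1},
    {"xyz": [0, 0, 0], "turn": [0, 0, 0], "gripper": -1},
    {"xyz": [0, 0, 0], "turn": [0, 0, 0], "gripper": -1},
  ],
)

```text
time_s: 15.03
position: [0.4607, 0.2576, 0.1897]
tool_rot: [[0.976, 0.217, -0.0], [0.217, -0.976, 0.0], [-0.0, -0.0, -1.0]]
ft_force: [0.0, -0.4, -0.1]
grip_width: 0.0208
```

```bash
python3 -c "
from h import *
o=env.observe(); print(o['time_s'],o['position'],o['grip_width'],o['ft_force']); print(order.close_job())"
```

```text
15.0333 [0.46073221 0.25761455 0.18972772] 0.020760283010171417 [ 0.0485344  -0.3579528  -0.10601975]
the job is handed in; nothing more can be done
None
```

I switched the drier off first, then squeezed the larger clip off the rail. I handed in at 15.0 s with the clip still held open over the middle of the card's top edge.

**Last checks:**
- **Toggle:** the tip is at about (0.510, 0.13, 0.095), the "off" end. At the end of its push the wrist force was about 20 N, which suggests I pressed the lever against its stop. That is under the 40 N limit.
- **Clip:** the grip width is 20.8 mm, so it is at its fully open stop. The jaws straddle the card, and the edge is about 15 mm in between them.
- **Clearance:** the wrist force is under 0.5 N, so nothing seems to be touching. The clip is parallel to the card within about 0.2° by the wrist camera.
- **Other objects:** the small clip measured where it was. I did not re-measure the lid, toner or marker, but nothing came near them.

**Disagreement:** the cameras differ by about 2 mm on where the card sits between the jaws. The wrist camera says it is centred, and the scene camera puts it 1.7 mm off. Each side should have roughly 11 mm of room, so I left it.

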